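Adapter tray out of its bay and up to the end stop

ROBOT

A 7-joint arm with a two-finger parallel gripper is mounted at the origin on a cart in front of the work surface, level with it; the furniture and walls round the work are solid. World frame = base frame: x ahead of the robot, y to its left, z up, the work surface at z = 0. Lengths are in m, angles in rad, forces in N, time in s.
With the tool pointing down it reaches from about 0.425 to 0.95 m from the base axis. Payload 16.7 kg.
Tool frame: the origin (TCP) lies midway between the tips of the shut fingers; the grasp point (between the pads) lies 19 mm behind it (r.hold_point_z is the distance from the TCP to the grasp point, in m); z points along the fingers, y is the line along which they close (so a half turn about z gives the same grasp; the last joint's range is limited). The gripper opens to 94 mm and grips with 3 to 60 N. Pads are 16 mm wide; open, the fingers measure 119 mm over their backs; the gripper's body (75 mm by 177 mm) begins 78 mm behind the grasp point.
Start: joints at [1.188, 0.426, 0.074, 1.606, -0.034, 1.111, -0.067], TCP at [0.156, -0.657, 0.205] pointing down, gripper open.
Joint ranges: [-2.85, 2.85], [-0.5, 2.14], [-1.23, 1.37], [0.21, 2.46], [-1.02, 4.16], [0.16, 2.05], [-2.73, 2.73]. Speed limits (rad/s): [1.89, 1.89, 2.39, 2.39, 3.01, 3.01, 3.01].

INTERFACE

Orientations are given as a 3x3 rotation matrix whose columns are the frame's x, y, z axes.
In Python, from plant import r, cams gives the robot as it stands (r), with the cameras (cams).
- The arm moves only by the shell command python3 drive.py 'ROWS' [OPENING] [FORCE]. ROWS is a JSON list of rows, 1 to 10 of them, each of 4 numbers: dx, dy, dz in m, then a turn about the tool's z in rad; each row is the pose to reach, as a shift and turn from the pose commanded when the command began, along the tool's axes at that moment; what a row does not reach only later rows make up. A row lasts 1/10 s, in which the tool goes at most 0.05 m and 0.15 rad, less where a joint would pass 70% of its speed; a pose out of reach is approached as far as the arm can. OPENING is the finger opening in m, set as the command begins (- or left out keeps the last). The fingers move at their own pace and stop on an object; FORCE is the grip in N (left out, the last holds). Time passes only in rows, so rows that do not move let the fingers close. It prints the time, the measured TCP pose, the force, the opening and the grip force at its end. Input that does not fit is refused with a message, and nothing moves.
- r.observe(): the state, without advancing time (a new reading comes with each control period).
- cams.read_camera(name): name is "scene" or "top" or "wrist"; returns a dict with "image" (384x512x3 uint8, blue, green, red), "intrinsics" (3x3 intrinsics, pixels), "R" (3x3) and "t" (3): a world point X has camera coordinates R X + t. Camera axes: x right, y down, z forward; pixel columns grow to the right and rows downward; lengths in m; the calibration is good to about 2 mm. A picture is of the moment at which its call begins. There is no depth.
- r.finish_job(): hands the job in; it is judged then, once.
The state is a dict: "time": time; "joint_pos": joint angles; "dq": joint speeds; "effort": joint torques, N m; "tool_pos": TCP position; "tcp_rot": TCP orientation; "wrist_force": force on the tool from outside, world axes, zero at the start; "torque": the same for the moment, N m; "gripper_width": finger opening in m; "gripper_force": force on a finger pad.
Only numpy, scipy, OpenCV 4.12 (cv2) and the standard library are available. Lean on these libraries where they do the work, as an engineer would, in place of code of your own. Each camera call takes 0.05 s, during which the arm holds its last target. There are 200 camera calls.

TASK

Draw the open tray of coax adapters by its handle right out of the low bay on the left and let it go; then take it across its two long sides, carry it level so that nothing spills, and set it down flat between the kerbs of the raised seat on the right, handle towards the right. Before letting go, slide it along the seat until it meets the stop pad and pushes the pad in by about 7 mm (anything from 4 to 11 mm will do, the pad must not be driven to its end at 14 mm). Do not disturb the other things on the bench.

Things in the scene. Friction and masses are not known exactly. Their poses are not given: they have to be found in the camera images.
- dock: low grey bay, white roof, fixed, 56 mm high, 92 wide, 146 deep, at the left of the bench. Origin on the bench at the middle of its mouth; +x runs into the bay, z up. No floor: the tray slides on the bench (z = 0). The channel is 70 mm wide, 46 high. The mouth faces roughly world -y; the bench before it is free over the tray's length.
- tray: open aluminium tray, 120 long x 62 wide x 28 mm high, walls 3 mm, 0.18 to 0.35 kg. Origin under the middle of its floor; x along the tray, away from the handle, z up. It starts in the bay, origin about 60 mm inside the mouth, only the handle outside. Once its origin is 68 mm or more outside the mouth, its 62 mm width can be gripped at the middle from above.
- tray_handle (a point): middle of the tray's upright steel handle plate: at x = -88 mm, 16 mm above the underside in the tray's frame, same axes. The plate is 10 mm thick (across y), reaches from x = -60 to -105 mm and from 7 to 25 mm above the underside.
- tee: loose coax tee, 56x39x15 mm, lying in the tray; origin at the centre of its underside; 36 g
- adapter_1: loose coax adapter, 44 mm long, 15 mm thick, lying in the tray; origin at the centre of its underside; 24 g
- adapter_2: loose coax adapter like adapter_1, lying in the tray; 24 g
- seat (a point): point on top of the fixed raised seat (199 x 104 mm, top 25 to 45 mm above the bench). z up; +x along the seat to its end stop (roughly world +y). The top spans x = -77 to 122 mm. Kerbs 4 mm high, inner faces 37 mm either side of the x axis, span x = -75 to 75. The tray goes between them, +x end to the stop. Set down with its origin at x = -10 mm it is always clear of the stop.
- stop_pad (a joint): travel of the end stop's black pad (44 mm wide, 2 to 22 mm above the seat) towards +x of the seat, m; 0 at the start, hard end 0.014. 4 N of friction hold it; it stays where pushed. The pad's face at rest is 72 to 102 mm from seat along +x: not measured, to be found by touch (tool force rises about 4 N at the pad, far more at its end).
- marker: black-capped marker pen, 122 mm long, 14 mm high, lying on the bench between bay and seat: leave alone
- vial: small brown bottle with a black cap, diameter 24, 50 mm high, standing in front of the big instrument (a fixed block 0.33 m high, its face at about x = 0.64 from y = -0.15 to 0.26; keep the gripper's body and the arm clear of it): leave alone
- tweezers: tweezers, 118 mm long, 9 mm high, lying in front of the big instrument: leave alone
- petri: round covered dish, diameter 61, 14 mm high, behind the bay: leave alone

How it is judged:
By the outcome, as a careful person would: the job done as asked, in the order asked, and still so for the second after the job is handed in, with the robot touching nothing.
It also fails if it takes over 67 s, if anything falls off the work surface, if the arm or the gripper's body presses on something with over 40 N, if the wrist force passes 120 N, or if a joint passes its speed limit or range.

## Working session

There is one attempt and no reset: what is moved stays moved. The work goes in short steps, Python scripts to look and compute and a shell command to move; the robot and the scene stay as the last step left them, time stands still between calls to the robot, and variables do not carry over. Pictures are saved under pics/ and viewed, at most 13 in all, crops included, and the job is handed in when it is done.

```bash
ls; mkdir -p pics; python3 - <<'E'
from plant import r, cams
import cv2,numpy as np
s=r.observe();print(s['time'],s['tool_pos'],s['tcp_rot'],s['joint_pos'])
for n in("scene","top","wrist"):
    c=cams.read_camera(n);cv2.imwrite(f"pics/{n}0.png",c["image"]);np.savez(f"{n}0.npz",**c)
    print(n,c["intrinsics"].tolist(),np.round(-c["R"].T@c["t"],3),np.round(c["R"],3).tolist())
a=cv2.imread("pics/top0.png");cv2.imwrite("pics/top0b.png",cv2.resize(a,(800,600),interpolation=cv2.INTER_CUBIC))
E
```

```text
drive.py
pics
plant.py
0.0 [ 0.15561169 -0.65636698  0.20480722] [[ 9.73032244e-01  2.30668869e-01 -3.53451437e-04]
 [ 2.30669131e-01 -9.73031500e-01  1.20492601e-03]
 [-6.59804623e-05 -1.25396219e-03 -9.99999212e-01]] [ 1.18848043  0.42669241  0.07385161  1.60659529 -0.03412687  1.11081984
 -0.06710673]
scene [[412.9623560447018, 0.0, 255.66559217831482], [0.0, 412.9623560447018, 188.54656965125818], [0.0, 0.0, 1.0]] [-0.063 -0.482  0.533] [[0.643, -0.765, -0.013], [-0.388, -0.312, -0.867], [0.66, 0.563, -0.498]]
top [[490.5965410699158, 0.0, 251.38114234000307], [0.0, 490.5965410699158, 195.42472791416833], [0.0, 0.0, 1.0]] [0.317 0.063 1.392] [[0.045, -0.999, 0.001], [-0.979, -0.044, -0.2], [0.2, 0.008, -0.98]]
wrist [[307.08725370094936, 0.0, 260.9301169859295], [0.0, 307.08725370094936, 193.3071455896722], [0.0, 0.0, 1.0]] [ 0.228 -0.638  0.384] [[0.231, -0.973, -0.002], [-0.939, -0.224, 0.26], [-0.254, -0.058, -0.966]]
```

View pics/top0b.png

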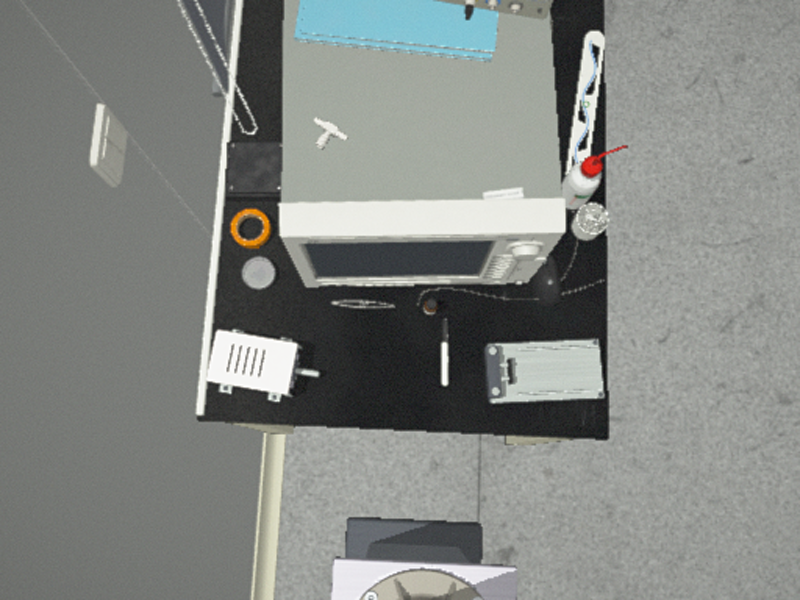

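View pics/scene0.png

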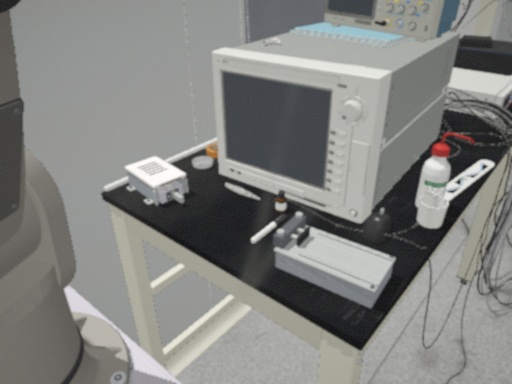

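The top view (800x600) shows the dock at (210-300, 330-395), its handle plate at about (310,373), the seat at (487-605, 340-402) with its stop on the left end, and the marker at x≈445.

```bash
cat > h.py <<'E'
import numpy as np,cv2
def ray(c,u,v,z):
    K,R,t=c["intrinsics"],c["R"],c["t"]
    o=-R.T@t;d=R.T@np.linalg.inv(K)@np.array([u,v,1.]);return o+d*(z-o[2])/d[2]
def proj(c,X):
    p=c["intrinsics"]@(c["R"]@np.asarray(X,float)+c["t"]);return p[:2]/p[2]
def shift(s,target):  # world displacement in tool axes
    return np.asarray(s["tcp_rot"]).T@(np.asarray(target)-s["tool_pos"])
E
python3 - <<'E'
from h import *
c=dict(np.load("top0.npz"));im=c["image"]
k=.64
for n,u,v,z in [("handle tip",320*k,373*k,.025),("handle root",300*k,373*k,.025),("seat stop end mid",486*k,374*k,.035),("seat far mid",605*k,368*k,.035),("marker",445*k,365*k,.01)]:
    print(n,ray(c,u,v,z).round(3))
g=im.min(2)
m=((g>200)*255).astype(np.uint8);m[:,:130]=0;m[:200]=0;m[260:]=0;m[:,200:]=0
cs,_=cv2.findContours(m,0,2);q=max(cs,key=cv2.contourArea);b=cv2.boxPoints(cv2.minAreaRect(q))
print([ray(c,*p,.056).round(4).tolist() for p in b])
m=((g>110)*255).astype(np.uint8);m[:,:305]=0;m[:205]=0;m[265:]=0;m[:,392:]=0
cs,_=cv2.findContours(m,0,2);q=max(cs,key=cv2.contourArea);b=cv2.boxPoints(cv2.minAreaRect(q))
print([ray(c,*p,.035).round(4).tolist() for p in b])
a=cv2.resize(im[200:270,125:215],None,fx=8,fy=8,interpolation=2)
cv2.imwrite("pics/dk.png",a)
E
```

```text
handle tip [0.467 0.199 0.025]
handle root [0.465 0.234 0.025]
seat stop end mid [ 0.477 -0.097  0.035]
seat far mid [ 0.497 -0.308  0.035]
marker [ 0.493 -0.025  0.01 ]
[[0.5615, 0.4095, 0.056], [0.5689, 0.2461, 0.056], [0.4146, 0.2352, 0.056], [0.4074, 0.3949, 0.056]]
[[0.5317, -0.0977, 0.035], [0.5505, -0.3005, 0.035], [0.4457, -0.3044, 0.035], [0.4274, -0.1047, 0.035]]
```

View pics/dk.png

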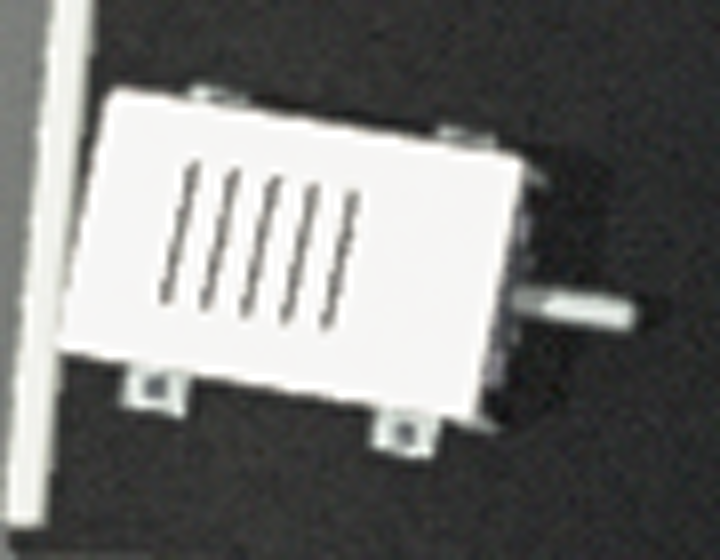

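The enlarged crop shows the roof corners (120,88), (525,160), (478,420), (62,350) and the handle from (515,300) to (635,312).

```bash
python3 - <<'E'
from h import *
from plant import r, cams
c=dict(np.load("top0.npz"));f=lambda u,v,z:ray(c,125+u/8-.44,200+v/8-.44,z)
P=[f(*p,.056) for p in[(120,88),(525,160),(478,420),(62,350)]]
for p in P:print(p.round(4))
print([np.linalg.norm(P[i]-P[(i+1)%4]).round(4) for i in range(4)])
for i,j in((1,0),(2,3)):
    d=P[j]-P[i];print("dir into bay deg",np.degrees(np.arctan2(d[1],d[0])))
d=P[1]-P[2];print("mouth edge deg",np.degrees(np.arctan2(d[1],d[0])), "mid",(P[1]+P[2])/2)
im=c["image"];m=((im[236:242,190:206].min(2)>110)*255).astype(np.uint8)
v,u=np.nonzero(m);a,b=ray(c,190+u.min(),236+v[u<4].mean(),.025),ray(c,190+u.max()+.5,236+v[u>u.max()-4].mean(),.025)
print("handle",a,b,f(515,300,.025),f(635,312,.025))
s=r.observe();print(np.arctan2(s["tcp_rot"][1][0],s["tcp_rot"][0][0]))
E
```

```text
[0.5331 0.3804 0.056 ]
[0.5144 0.239  0.056 ]
[0.4247 0.2487 0.056 ]
[0.442  0.3919 0.056 ]
[np.float64(0.1426), np.float64(0.0902), np.float64(0.1443), np.float64(0.0918)]
dir into bay deg 82.44744275765986
dir into bay deg 83.10150118155755
mouth edge deg -6.16925880205675 mid [0.46951843 0.2438356  0.056     ]
handle [0.46933737 0.24011614 0.025     ] [0.46699506 0.20216522 0.025     ] [0.46946563 0.24310787 0.025     ] [0.46716171 0.20095868 0.025     ]
0.2327417781720184
```

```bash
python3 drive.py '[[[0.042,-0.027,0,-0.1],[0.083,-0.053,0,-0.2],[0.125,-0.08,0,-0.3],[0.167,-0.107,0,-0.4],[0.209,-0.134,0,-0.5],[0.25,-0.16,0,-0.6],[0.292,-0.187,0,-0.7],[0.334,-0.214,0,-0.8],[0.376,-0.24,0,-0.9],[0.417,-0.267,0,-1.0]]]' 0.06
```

```text
refused: ROWS must be a list of rows, each a list of 4 numbers. Nothing was moved.
```

Refused on format, not on reach. It needs a list of rows, each a list of 4 numbers.

```bash
python3 drive.py '[[0.042,-0.027,0,-0.1],[0.083,-0.053,0,-0.2],[0.125,-0.08,0,-0.3],[0.167,-0.107,0,-0.4],[0.209,-0.134,0,-0.5],[0.25,-0.16,0,-0.6],[0.292,-0.187,0,-0.7],[0.334,-0.214,0,-0.8],[0.376,-0.24,0,-0.9],[0.417,-0.267,0,-1.0]]' 0.06
python3 - <<'E'
from h import *
from plant import r, cams
s=r.observe();print(s["time"],shift(s,[.468,.19,.16]),s["tcp_rot"].round(3).tolist(),s["joint_pos"].round(2))
E
```

```text
time: 1.15
tool_pos: [0.501, -0.2992, 0.2055]
tcp_rot: [[0.328, 0.945, 0.0], [0.945, -0.328, -0.0], [-0.0, 0.0, -1.0]]
wrist_force: [0.6, -0.5, -0.7]
gripper_width: 0.0602
gripper_force: 0.0
1.15 [ 0.45131582 -0.19157779  0.04550488] [[0.328, 0.945, 0.0], [0.945, -0.328, -0.0], [-0.0, 0.0, -1.0]] [ 0.69  0.3  -0.31  1.8   0.1   1.06  0.  ]
```

```bash
python3 - <<'E'
from h import *
from plant import r, cams
c=cams.read_camera("wrist");np.savez("seat1.npz",**c);cv2.imwrite("pics/seat1.png",cv2.resize(c["image"],(800,600)))
E
python3 drive.py '[[0.045,-0.019,0,-0.05],[0.09,-0.038,0,-0.1],[0.135,-0.057,0,-0.15],[0.18,-0.076,0,-0.2],[0.226,-0.096,0,-0.25],[0.271,-0.115,0,-0.25],[0.316,-0.134,0,-0.25],[0.361,-0.153,0.01,-0.25],[0.406,-0.173,0.02,-0.25],[0.451,-0.192,0.03,-0.25]]' 0.04
python3 - <<'E'
from h import *
from plant import r, cams
c=cams.read_camera("wrist");np.savez("hand1.npz",**c);cv2.imwrite("pics/hand1.png",c["image"])
s=r.observe();print(s["time"],s["tool_pos"],s["tcp_rot"].round(3).tolist())
E
```

```text
time: 2.2
tool_pos: [0.4678, 0.1899, 0.1754]
tcp_rot: [[0.089, 0.996, 0.001], [0.996, -0.089, -0.0], [-0.0, 0.001, -1.0]]
wrist_force: [1.1, -0.6, 0.1]
gripper_width: 0.0398
gripper_force: 0.0
2.25 [0.46593732 0.1979716  0.17441788] [[0.082, 0.997, -0.001], [0.997, -0.082, 0.003], [0.003, -0.001, -1.0]]
```

View pics/seat1.png

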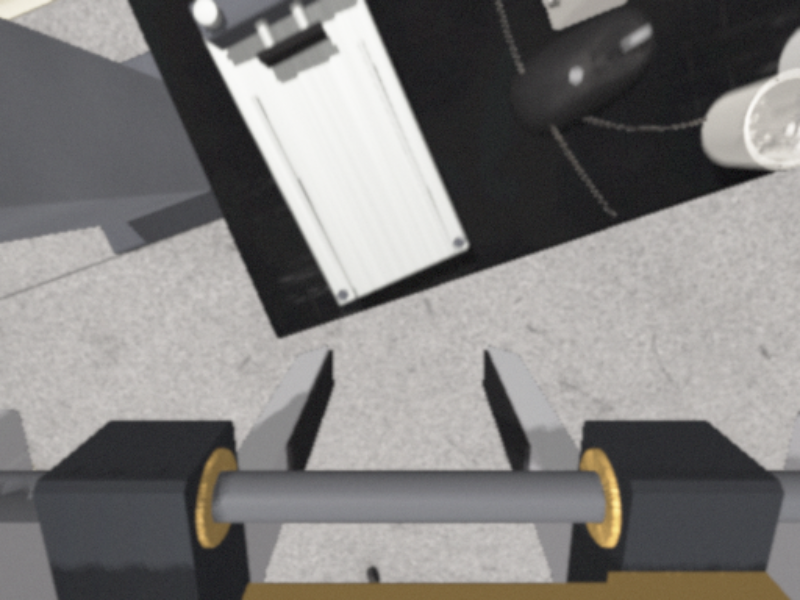

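View pics/hand1.png

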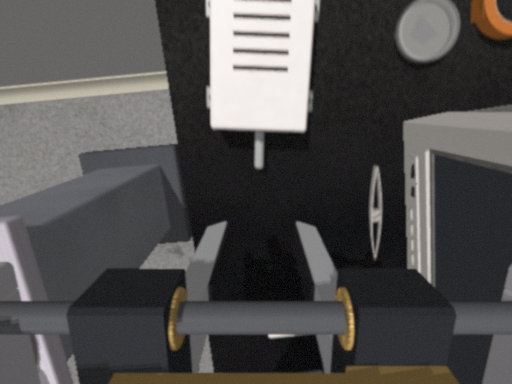

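The seat picture (800 scale) shows near corners (342,302), (467,245), the kerbs, and the stop at top left; the hand picture shows the handle from root (260,131) to tip (259,168), in line with the fingers.

```bash
python3 - <<'E'
from h import *
from plant import r, cams
c=dict(np.load("hand1.npz"))
a,b=ray(c,260,131,.025),ray(c,258.6,167,.025);print("handle",a,b,"roof",ray(c,211,129,.056),ray(c,306,131,.056))
im=c["image"];m=((im[133:170,245:275].min(2)>90)*255).astype(np.uint8)
v,u=np.nonzero(m);u=u+245;v=v+133;print(u.min(),u.max(),v.min(),v.max())
for lo in(136,145,155,162): 
  k=(v>=lo)&(v<lo+5);print(lo,ray(c,u[k].mean(),v[k].mean(),.025))
print("tip",ray(c,259,v.max()+.5,.025))
s=r.observe();print(s["tool_pos"],s["tcp_rot"].round(4).tolist())
c=dict(np.load("seat1.npz"))
q=.64
for z in(.025,.035,.045):
  A,B=ray(c,341*q,304*q,z),ray(c,468*q,246*q,z);print(z,A,B,np.linalg.norm(A-B))
  t=dict(np.load("top0.npz"));print(" reproj top",proj(t,A)/q,proj(t,B)/q)
E
```

```text
handle [0.47088789 0.24561642 0.025     ] [0.46595957 0.20746808 0.025     ] roof [0.42473629 0.25350749 0.056     ] [0.51493264 0.24365686 0.056     ]
254 263 133 168
136 [0.46896955 0.23843483 0.025     ]
145 [0.46800127 0.22903344 0.025     ]
155 [0.46641773 0.21842859 0.025     ]
162 [0.46571032 0.21084581 0.025     ]
tip [0.46624467 0.20578365 0.025     ]
[0.46593732 0.1979716  0.17441788] [[0.0816, 0.9967, -0.0005], [0.9967, -0.0816, 0.0034], [0.0033, -0.0008, -1.0]]
0.025 [ 0.44350692 -0.30282779  0.025     ] [ 0.55028761 -0.29188014  0.025     ] 0.10734043044754356
 reproj top [600.89908961 398.78310933] [594.27517878 339.14023923]
0.035 [ 0.44576531 -0.30072219  0.035     ] [ 0.54958048 -0.29007858  0.035     ] 0.10435936169276923
 reproj top [601.20553058 396.98726366] [594.71438197 338.60896437]
0.045 [ 0.4480237  -0.29861658  0.045     ] [ 0.54887335 -0.28827701  0.045     ] 0.10137829293799477
 reproj top [601.51622896 395.16646812] [595.15998013 338.06995393]
```

```bash
python3 drive.py '[[0.02,-0.002,0.04,0.035],[0.031,-0.003,0.08,0.035],[0.031,-0.003,0.12,0.035],[0.031,-0.003,0.14,0.035],[0.031,-0.003,0.14,0.035],[0.031,-0.003,0.14,0.035],[0.031,-0.003,0.155,0.035],[0.031,-0.003,0.168,0.035],[0.031,-0.003,0.17,0.035],[0.031,-0.003,0.17,0.035]]' 0.035
python3 drive.py '[[0,0,0,0],[0,0,0,0],[0,0,0,0],[0,0,0,0],[0,0,0,0]]' 0 25
```

```text
time: 3.25
tool_pos: [0.4679, 0.2193, 0.0053]
tcp_rot: [[0.123, 0.992, -0.001], [0.992, -0.123, -0.0], [-0.0, -0.001, -1.0]]
wrist_force: [0.1, 0.5, -0.5]
gripper_width: 0.0351
gripper_force: 0.0
time: 3.75
tool_pos: [0.4682, 0.2195, 0.0058]
tcp_rot: [[0.123, 0.992, 0.0], [0.992, -0.123, 0.0], [0.0, 0.0, -1.0]]
wrist_force: [-1.4, -0.5, 4.8]
gripper_width: 0.0102
gripper_force: 25.0
```

```bash
python3 drive.py '[[-0.004,0,0,0],[-0.012,0,0,0],[-0.024,0,0,0],[-0.036,0,0,0],[-0.048,0,0,0],[-0.06,0,0,0],[-0.072,0,0,0],[-0.084,0,0,0],[-0.096,0,0,0],[-0.108,0,0,0]]'
python3 drive.py '[[-0.012,0,0,0],[-0.022,0,0,0],[-0.029,0,0,0],[-0.033,0,0,0],[-0.034,0,0,0],[-0.034,0,0,0],[-0.034,0,0,0]]'
python3 drive.py '[[0,0,0,0],[0,0,0,0],[0,0,-0.01,0],[0,0,-0.04,0],[-0.01,0,-0.08,0],[-0.02,0,-0.12,0],[-0.02,0,-0.13,0],[-0.02,0,-0.13,0],[-0.02,0,-0.13,0]]' 0.035
python3 - <<'E'
from h import *
from plant import r, cams
c=cams.read_camera("wrist");np.savez("tray1.npz",**c);cv2.imwrite("pics/tray1.png",c["image"])
t=cams.read_camera("top");np.savez("top1.npz",**t)
w=cv2.resize(t["image"][195:275,125:395],(512,152));cv2.imwrite("pics/tray1.png",np.vstack([c["image"],w]))
s=r.observe();print(s["time"],s["tool_pos"],s["tcp_rot"].round(3).tolist())
E
```

```text
time: 4.75
tool_pos: [0.4548, 0.1112, 0.0057]
tcp_rot: [[0.123, 0.992, 0.0], [0.992, -0.123, 0.0], [0.0, 0.0, -1.0]]
wrist_force: [1.2, 4.9, 5.3]
gripper_width: 0.0097
gripper_force: 25.0
time: 5.45
tool_pos: [0.4505, 0.0773, 0.0057]
tcp_rot: [[0.124, 0.992, 0.0], [0.992, -0.124, -0.0], [-0.0, 0.0, -1.0]]
wrist_force: [0.8, 1.9, 7.6]
gripper_width: 0.0099
gripper_force: 25.0
time: 6.35
tool_pos: [0.4477, 0.0584, 0.1349]
tcp_rot: [[0.123, 0.992, -0.001], [0.992, -0.123, -0.0], [-0.0, -0.001, -1.0]]
wrist_force: [-0.6, 0.3, 0.1]
gripper_width: 0.0352
gripper_force: 0.0
6.45 [0.44728595 0.0587349  0.13427929] [[0.122, 0.993, -0.002], [0.993, -0.122, 0.0], [-0.0, -0.002, -1.0]]
```

View pics/tray1.png

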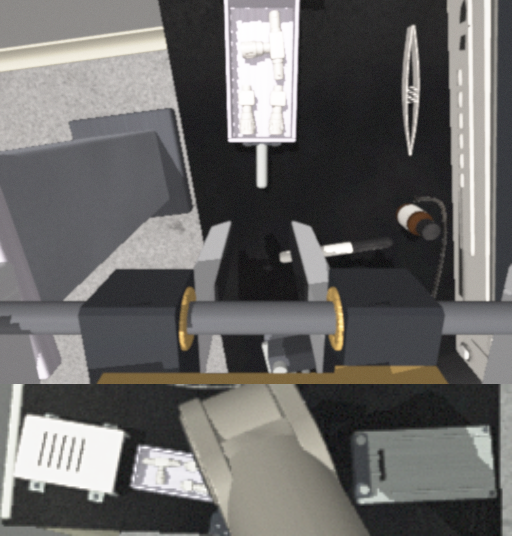

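The tray lies clear in front of the dock with all three parts inside; rim corners near the handle are at (228,142) and (297,142), and the handle tip is at (262,187).

```bash
python3 - <<'E'
from h import *
c=dict(np.load("tray1.npz"));im=c["image"]
m=((im[:150,200:320].min(2)>90)*255).astype(np.uint8)
k,l,st,_=cv2.connectedComponentsWithStats(m);i=1+np.argmax(st[1:,4]);m=l==i
L=[];Rr=[]
for v in range(20,135,5):
    u=np.nonzero(m[v])[0]+200;L.append(ray(c,u.min()-.5,v,.028));Rr.append(ray(c,u.max()+.5,v,.028))
L,Rr=np.array(L),np.array(Rr)
for E in(L,Rr):
    vx=cv2.fitLine(E[:,:2].astype(np.float32),cv2.DIST_HUBER,0,1e-4,1e-4).ravel();print(vx,np.degrees(np.arctan2(vx[1],vx[0])))
print("width",np.linalg.norm(L-Rr,axis=1)[[0,10,-1]])
A,B=ray(c,228,142,.028),ray(c,297,142,.028);print(A,B,"handle-end mid",(A+B)/2)
t=ray(c,262,187.5,.025);print("tip",t)
p=dict(np.load("top1.npz"))
g=p["image"]; s=270/512
# far rim end in top crop
f=lambda u,v:ray(p,125+u*s,195+v*s,.028)
print("top far corners",f(137,446-384),f(131,488-384))
E
```

```text
[0.12137449 0.99260676 0.428294   0.16741914] 83.02856
[0.11727897 0.99309903 0.49182498 0.16322714] 83.26491
width [0.06372861 0.06363084 0.06405144]
[0.42232855 0.110328   0.028     ] [0.48562068 0.10253056 0.028     ] handle-end mid [0.45397461 0.10642928 0.028     ]
tip [0.44817385 0.06274114 0.025     ]
top far corners [0.49642743 0.22132397 0.028     ] [0.43426956 0.22594135 0.028     ]
```

```bash
python3 drive.py '[[0.03,0,0,0],[0.07,0,0,0],[0.1,0,0.02,0],[0.109,-0.001,0.05,0],[0.109,-0.001,0.08,0],[0.109,-0.001,0.08,0],[0.109,-0.001,0.1,0],[0.109,-0.001,0.12,0],[0.109,-0.001,0.128,0],[0.109,-0.001,0.128,0]]' 0.085
python3 drive.py '[[0,0,0,0],[0,0,0,0],[0,0,0,0],[0,0,0,0],[0,0,0,0],[0,0,0,0]]' 0.04 40
```

```text
time: 7.45
tool_pos: [0.4601, 0.1668, 0.0073]
tcp_rot: [[0.123, 0.992, -0.002], [0.992, -0.123, -0.0], [-0.001, -0.002, -1.0]]
wrist_force: [0.4, -0.3, 0.1]
gripper_width: 0.0847
gripper_force: 0.0
time: 8.05
tool_pos: [0.4611, 0.167, 0.0082]
tcp_rot: [[0.123, 0.992, 0.001], [0.992, -0.123, 0.0], [0.0, 0.001, -1.0]]
wrist_force: [-0.6, -0.8, 8.4]
gripper_width: 0.0616
gripper_force: 40.0
```

```bash
python3 - <<'E'
from h import *
c=dict(np.load("seat1.npz"));t=dict(np.load("top0.npz"))
w=cv2.resize(c["image"][0:205,110:310],(780,800))
w=cv2.resize(c["image"][0:200,110:310],(600,600),interpolation=2)
cv2.imwrite("pics/seatcrop.png",w)
E
```

```text
(no output)
```

View pics/seatcrop.png

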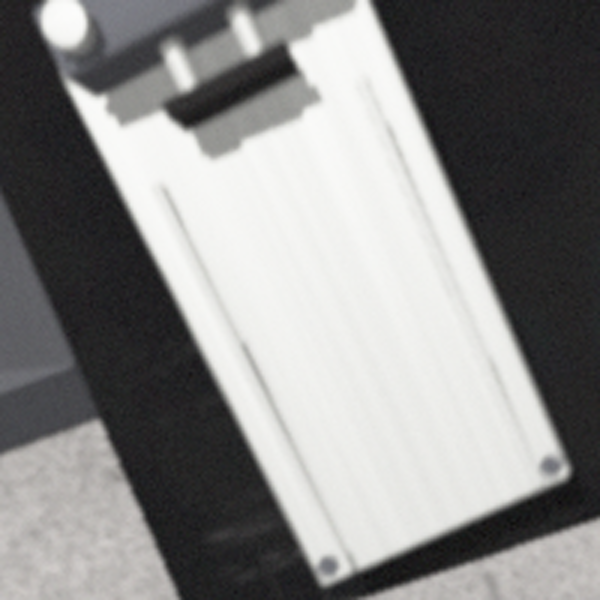

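The crop shows the seat's long edges (66,80)-(322,585) and (375,10)-(572,470), and the kerbs' inner shadow lines (163,188)-(352,568) and (362,78)-(535,455); pad face around (165,110)-(300,70).

```bash
python3 - <<'E'
from h import *
c=dict(np.load("seat1.npz"));im=c["image"]
f=lambda u,v,z:ray(c,110+u/3-.33,v/3-.33,z)
for z in(.030,.036,.042):
  m=((im.min(2)>140)*255).astype(np.uint8);K=[]
  L=[];R=[]
  for v in range(40,150,4):
    row=np.nonzero(m[v,110:305])[0]+110
    if len(row)<20: continue
    L.append(ray(c,row.min()-.5,v,z)); R.append(ray(c,row.max()+.5,v,z))
  fits=[cv2.fitLine(np.array(E)[:,:2].astype(np.float32),cv2.DIST_HUBER,0,1e-4,1e-4).ravel() for E in(L,R)]
  A,B=f(322,585,z),f(572,474,z);print(z,"near corners",A[:2],B[:2],np.linalg.norm(A-B),"mid",((A+B)/2)[:2])
  for q in fits:print("  edge",np.degrees(np.arctan2(q[1],q[0])),"x at y=-.2:",q[2]+(-.2-q[3])*q[0]/q[1])
  for p,q in(((163,188),(352,568)),((362,78),(535,455))):
    P,Q=f(*p,z+.002),f(*q,z+.002);d=P-Q;print("  kerb",P[:2],Q[:2],np.degrees(np.arctan2(d[1],d[0])),np.linalg.norm(d[:2]),"x at -.2",P[0]+(-.2-P[1])*d[0]/d[1])
c=dict(np.load("top0.npz"));im=c["image"]
m=((im.min(2)>100)*255).astype(np.uint8);U=[];D=[]
for u in range(330,382,3):
    col=np.nonzero(m[205:265,u])[0]+205
    U.append(ray(c,u,col.min()-.5,.036));D.append(ray(c,u,col.max()+.5,.036))
for E in(U,D):
    q=cv2.fitLine(np.array(E)[:,:2].astype(np.float32),cv2.DIST_HUBER,0,1e-4,1e-4).ravel();print("top edge",np.degrees(np.arctan2(q[1],q[0])),"x at -.2",q[2]+(-.2-q[3])*q[0]/q[1])
E
```

```text
0.03 near corners [ 0.44318587 -0.30141735] [ 0.55075041 -0.29154585] 0.10801655244149058 mid [ 0.49696814 -0.2964816 ]
  edge -84.49403 x at y=-.2: 0.43321142
  edge -84.48968 x at y=-.2: 0.54157174
  kerb [ 0.44325486 -0.14577288] [ 0.45737883 -0.29838127] 95.2876843340333 0.1532605873685248 x at -.2 0.44827360340562566
  kerb [ 0.52265538 -0.13585306] [ 0.53938384 -0.27956727] 96.63939770490883 0.1446845312644931 x at -.2 0.5301221407754013
0.036 near corners [ 0.44456542 -0.30016002] [ 0.55031234 -0.29045534] 0.10619129923990965 mid [ 0.49743888 -0.29530768]
  edge -84.49403 x at y=-.2: 0.43471548
  edge -84.489624 x at y=-.2: 0.5412447
  kerb [ 0.44464105 -0.1471534 ] [ 0.458525   -0.29716842] 95.2876843340333 0.15065613493545688 x at -.2 0.4495320193896522
  kerb [ 0.52269227 -0.13740216] [ 0.53913644 -0.27867414] 96.63939770490879 0.1422258170839647 x at -.2 0.5299787062040662
0.042 near corners [ 0.44594496 -0.2989027 ] [ 0.54987426 -0.28936483] 0.10436604603832865 mid [ 0.49790961 -0.29413377]
  edge -84.49402 x at y=-.2: 0.43621957
  edge -84.48968 x at y=-.2: 0.5409177
  kerb [ 0.44602723 -0.14853392] [ 0.45967116 -0.29595557] 95.2876843340333 0.14805168250238884 x at -.2 0.45079043537367874
  kerb [ 0.52272915 -0.13895125] [ 0.53888905 -0.27778101] 96.63939770490882 0.13976710290343625 x at -.2 0.5298352716327313
top edge -84.9106 x at -.2 0.5420034
top edge -84.754486 x at -.2 0.43613216
```

```bash
python3 drive.py '[[0,0,0,0],[0,0,-0.003,0],[0,0,-0.01,0],[0,0,-0.025,0],[0,0,-0.045,0],[0,0,-0.065,0],[0,0,-0.085,0],[0,0,-0.1,0],[0,0,-0.108,0],[0,0,-0.11,0]]' - 55
python3 drive.py '[[-0.004,0.001,0,0],[-0.013,0.003,0,0],[-0.028,0.006,0,0],[-0.048,0.01,0,-0.01],[-0.069,0.014,0,-0.03],[-0.09,0.018,0,-0.05],[-0.111,0.022,0,-0.07],[-0.132,0.027,0,-0.09],[-0.153,0.031,0,-0.11],[-0.174,0.035,0,-0.13]]'
python3 - <<'E'
from h import *
from plant import r, cams
s=r.observe();print(shift(s,[.4914,-.2277,.118]),np.degrees(np.arctan2(s["tcp_rot"][1][0],s["tcp_rot"][0][0])))
E
```

```text
time: 9.05
tool_pos: [0.4609, 0.1669, 0.1185]
tcp_rot: [[0.123, 0.992, 0.001], [0.992, -0.123, 0.0], [0.0, 0.001, -1.0]]
wrist_force: [0.1, -0.4, -4.1]
gripper_width: 0.0615
gripper_force: 55.0
time: 10.05
tool_pos: [0.4733, -0.0117, 0.1168]
tcp_rot: [[-0.007, 1.0, -0.001], [1.0, 0.007, 0.0], [0.0, -0.001, -1.0]]
wrist_force: [1.2, 0.2, -2.3]
gripper_width: 0.0616
gripper_force: 55.0
[-0.21616764  0.01651633 -0.00130836] 90.4241462046259
```

```bash
python3 drive.py '[[-0.021,0.002,0,-0.01],[-0.042,0.003,0,-0.02],[-0.063,0.005,0,-0.04],[-0.084,0.006,0,-0.05],[-0.105,0.008,0,-0.07],[-0.126,0.01,0,-0.088],[-0.147,0.011,0,-0.088],[-0.168,0.013,0,-0.088],[-0.185,0.014,0,-0.088],[-0.2,0.015,0,-0.088]]'
python3 drive.py '[[-0.009,0.001,0,0],[-0.014,0.001,0,0],[-0.016,0.002,0,0],[-0.016,0.002,0,0],[-0.016,0.002,0,0],[-0.016,0.002,0,0],[-0.016,0.002,0,0]]'
python3 - <<'E'
from h import *
from plant import r, cams
c=cams.read_camera("wrist");np.savez("seat2.npz",**c);t=cams.read_camera("scene")
cv2.imwrite("pics/seat2.png",np.vstack([c["image"],cv2.resize(t["image"][180:310,230:430],(512,333))[:216]]))
s=r.observe();print(shift(s,[.4914,-.2277,.118]),np.degrees(np.arctan2(s["tcp_rot"][1][0],s["tcp_rot"][0][0])),s["wrist_force"],s["torque"])
E
```

```text
time: 11.05
tool_pos: [0.4898, -0.2113, 0.1169]
tcp_rot: [[-0.094, 0.996, -0.001], [0.996, 0.094, 0.0], [0.001, -0.001, -1.0]]
wrist_force: [0.1, 0.6, -3.2]
gripper_width: 0.0612
gripper_force: 55.0
time: 11.75
tool_pos: [0.4938, -0.2253, 0.1176]
tcp_rot: [[-0.095, 0.995, 0.0], [0.995, 0.095, 0.0], [0.0, 0.0, -1.0]]
wrist_force: [-0.1, -0.5, -2.9]
gripper_width: 0.0615
gripper_force: 55.0
[-0.00193741 -0.00263199 -0.00043249] 95.45614800102949 [-0.5604734  -0.53045628 -3.2584288 ] [ 0.00217673 -0.09456219 -0.01055301]
```

View pics/seat2.png

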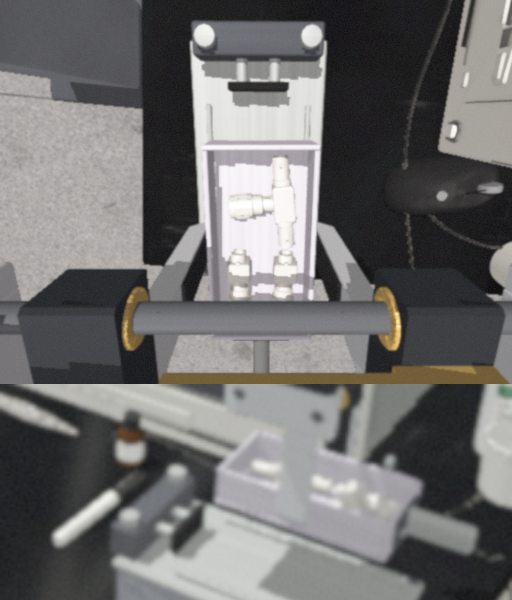

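The tray hangs level over the seat with all three parts inside; kerbs at u≈209 and 308 (rows 105-140), pad at (228-288, 87), tray's front rim at u 205-319, row 146.

```bash
python3 - <<'E'
from h import *
c=dict(np.load("seat2.npz"));im=c["image"]
row=im[110:135].min(2).mean(0);print(row[185:335].round().astype(int).tolist())
u=np.array([-.0949,.9955]);n=np.array([.9955,.0949]);o=np.array([.4905,-.2177])
def S(uu,v,z):
    p=ray(c,uu,v,z)[:2]-o;return (p@u).round(4),(p@n).round(4)
for z in(.036,.042):
  print(z,"kerb",S(209,122,z+.004),S(308,122,z+.004),"edges",S(193,70,z),S(325.5,70,z),S(196,130,z),S(325,130,z),"pad",S(228,90,z+.002),S(288,90,z+.002),"kerb start",S(209,105,z+.004))
zr=.1178+.0197
print("rim",S(205,146,zr),S(319,146,zr))
E
```

```text
[28, 28, 28, 28, 28, 29, 29, 38, 83, 149, 199, 222, 227, 229, 229, 228, 229, 230, 232, 232, 229, 221, 212, 210, 207, 190, 169, 189, 217, 223, 223, 224, 225, 225, 225, 224, 225, 225, 226, 227, 227, 226, 227, 227, 227, 227, 226, 226, 226, 226, 225, 225, 224, 224, 225, 224, 224, 223, 223, 224, 225, 224, 223, 221, 221, 223, 225, 226, 226, 224, 224, 223, 221, 220, 220, 220, 221, 223, 224, 223, 222, 220, 220, 220, 221, 221, 221, 219, 219, 221, 222, 224, 225, 226, 227, 227, 226, 225, 225, 226, 226, 224, 222, 221, 220, 219, 218, 218, 218, 219, 221, 222, 222, 223, 223, 223, 222, 221, 216, 199, 197, 210, 213, 202, 189, 199, 217, 220, 221, 222, 223, 223, 222, 220, 217, 207, 179, 128, 71, 36, 28, 29, 27, 28, 29, 27, 28, 28, 29, 30]
0.036 kerb (np.float64(0.0597), np.float64(-0.0406)) (np.float64(0.0598), np.float64(0.0402)) edges (np.float64(0.0998), np.float64(-0.0522)) (np.float64(0.0999), np.float64(0.0531)) (np.float64(0.0531), np.float64(-0.0524)) (np.float64(0.0532), np.float64(0.0552)) pad (np.float64(0.0846), np.float64(-0.0246)) (np.float64(0.0847), np.float64(0.0234)) kerb start (np.float64(0.073), np.float64(-0.04))
0.042 kerb (np.float64(0.0599), np.float64(-0.0396)) (np.float64(0.06), np.float64(0.0393)) edges (np.float64(0.0991), np.float64(-0.051)) (np.float64(0.0992), np.float64(0.0519)) (np.float64(0.0534), np.float64(-0.0511)) (np.float64(0.0535), np.float64(0.054)) pad (np.float64(0.0843), np.float64(-0.024)) (np.float64(0.0843), np.float64(0.0229)) kerb start (np.float64(0.0729), np.float64(-0.039))
rim (np.float64(0.0509), np.float64(-0.0271)) (np.float64(0.051), np.float64(0.0318))
```

```bash
python3 drive.py '[[0,-0.001,0.005,0],[-0.001,-0.002,0.015,0],[-0.002,-0.003,0.027,0],[-0.002,-0.003,0.039,0],[-0.002,-0.003,0.049,0],[-0.002,-0.003,0.055,0],[-0.002,-0.003,0.057,0],[-0.002,-0.003,0.057,0],[-0.002,-0.003,0.057,0]]'
python3 drive.py '[[0,0,0.003,0],[0,0,0.006,0],[0,0,0.006,0],[0,0,0.006,0]]'
```

```text
time: 12.75
tool_pos: [0.4913, -0.228, 0.0608]
tcp_rot: [[-0.095, 0.995, 0.001], [0.995, 0.095, -0.0], [-0.0, 0.0, -1.0]]
wrist_force: [0.6, -1.1, -3.2]
gripper_width: 0.0615
gripper_force: 55.0
time: 13.15
tool_pos: [0.491, -0.2279, 0.0545]
tcp_rot: [[-0.095, 0.995, -0.0], [0.995, 0.095, 0.0], [0.0, -0.0, -1.0]]
wrist_force: [0.7, 0.0, -2.6]
gripper_width: 0.0615
gripper_force: 55.0
```

Underside now about 0.047; feel downward in small steps.

```bash
for i in 1 2; do :; done; python3 drive.py '[[0,0,0.002,0],[0,0,0.002,0],[0,0,0.002,0]]' | grep -E 'pos|wrist'
python3 drive.py '[[0,0,0.002,0],[0,0,0.002,0],[0,0,0.002,0]]' | grep -E 'pos|wrist'
```

```text
tool_pos: [0.491, -0.228, 0.0525]
wrist_force: [0.1, -0.3, -1.9]
tool_pos: [0.4912, -0.228, 0.0518]
wrist_force: [-9.5, 3.9, 24.5]
```

```bash
python3 - <<'E'
from plant import r, cams
s=r.observe();print(s["torque"].round(3),s["wrist_force"].round(2),s["gripper_width"])
E
python3 drive.py '[[0,0,-0.001,0],[0,0,-0.001,0],[0,0,-0.001,0]]' | grep -E 'pos|wrist'
python3 - <<'E'
from h import *
from plant import r, cams
s=r.observe();print(s["torque"].round(3),s["tcp_rot"].round(4).tolist())
c=cams.read_camera("wrist");np.savez("seat3.npz",**c);t=cams.read_camera("scene");np.savez("scene3.npz",**t)
a=cv2.resize(c["image"][60:260,160:360],(400,400),interpolation=2);b=cv2.resize(t["image"][190:320,250:420],(400,306),interpolation=2)
b=np.vstack([b,np.zeros((94,400,3),np.uint8)]);cv2.imwrite("pics/seat3.png",np.hstack([a,b]))
E
```

```text
[ 0.788  2.172 -0.07 ] [-9.47  3.89 24.47] 0.06192096317205176
tool_pos: [0.4912, -0.228, 0.0518]
wrist_force: [-2.4, 0.7, 7.3]
[ 0.163  0.533 -0.012] [[-0.0948, 0.9955, 0.0003], [0.9955, 0.0948, -0.0002], [-0.0003, 0.0003, -1.0]]
```

View pics/seat3.png

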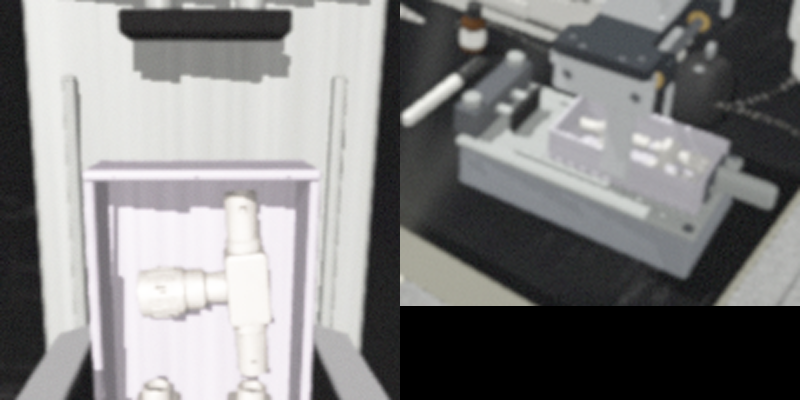

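The tray sits between the kerbs (kerb inner faces at crop u≈78 and 331, tray rim 85-318), with all parts inside. The pad face is at crop row ≈40 and the tray front at about 165.

```bash
python3 - <<'E'
from h import *
c=dict(np.load("seat3.npz"));u=np.array([-.0949,.9955]);o=np.array([.4912,-.228])
for n,uu,v,z in[("pad bottom",205,40,.046),("pad top front",205,12,.066),("pad mid",205,36,.046),("rim front",201,162,.072),("rim in",201,180,.072),("kerb end",70,77,.048)]:
    print(n,((ray(c,160+uu/2,60+v/2,z)[:2]-o)@u).round(4))
E
python3 drive.py '[[0,0,-0.0003,0],[0.003,0,-0.0003,0],[0.006,0,-0.0003,0],[0.009,0,-0.0003,0],[0.009,0,-0.0003,0]]' | grep -E 'time|pos|wrist'
```

```text
pad bottom 0.0933
pad top front 0.0981
pad mid 0.0944
rim front 0.0614
rim in 0.0568
kerb end 0.0832
time: 14.65
tool_pos: [0.4903, -0.2182, 0.0518]
wrist_force: [-0.4, 1.9, 2.6]
```

```bash
python3 drive.py '[[0.003,0,0,0],[0.006,0,0,0],[0.009,0,0,0],[0.012,0,0,0],[0.015,0,0,0],[0.015,0,0,0]]' | grep -E 'time|pos|wrist'
for k in 1; do python3 drive.py '[[0.001,0,0,0],[0.002,0,0,0],[0.002,0,0,0]]' | grep -E 'pos|wrist'; python3 drive.py '[[0.001,0,0,0],[0.002,0,0,0],[0.002,0,0,0]]' | grep -E 'pos|wrist'; done
```

```text
time: 15.25
tool_pos: [0.4887, -0.2033, 0.0518]
wrist_force: [-1.2, 2.6, 3.4]
tool_pos: [0.4886, -0.2021, 0.0518]
wrist_force: [0.4, -2.3, 2.4]
tool_pos: [0.4884, -0.2, 0.0518]
wrist_force: [0.5, -2.0, 3.1]
```

```bash
for k in 1; do python3 drive.py '[[0.001,0,0,0],[0.002,0,0,0],[0.002,0,0,0]]' | grep -E 'pos|wrist'; python3 drive.py '[[0.001,0,0,0],[0.002,0,0,0],[0.002,0,0,0]]' | grep -E 'pos|wrist'; python3 drive.py '[[0.001,0,0,0],[0.002,0,0,0],[0.002,0,0,0]]' | grep -E 'pos|wrist'; done
```

```text
tool_pos: [0.4882, -0.1979, 0.0519]
wrist_force: [0.3, -1.9, 3.6]
tool_pos: [0.488, -0.1959, 0.0518]
wrist_force: [-0.5, -1.7, 2.9]
tool_pos: [0.4878, -0.1943, 0.0519]
wrist_force: [-0.0, -4.7, 3.4]
```

```bash
python3 drive.py '[[0.001,0,0,0],[0.001,0,0,0],[0.001,0,0,0]]' | grep -E 'pos|wrist'; python3 drive.py '[[0.001,0,0,0],[0.001,0,0,0],[0.001,0,0,0]]' | grep -E 'pos|wrist'
python3 - <<'E'
from h import *
from plant import r, cams
c=cams.read_camera("wrist");np.savez("seat4.npz",**c)
a=cv2.resize(c["image"][40:240,160:360],(600,600),interpolation=2);cv2.imwrite("pics/seat4.png",a)
E
```

```text
tool_pos: [0.4878, -0.1935, 0.0519]
wrist_force: [1.1, -5.9, 2.0]
tool_pos: [0.4876, -0.1925, 0.0518]
wrist_force: [0.5, -6.0, 2.2]
```

View pics/seat4.png

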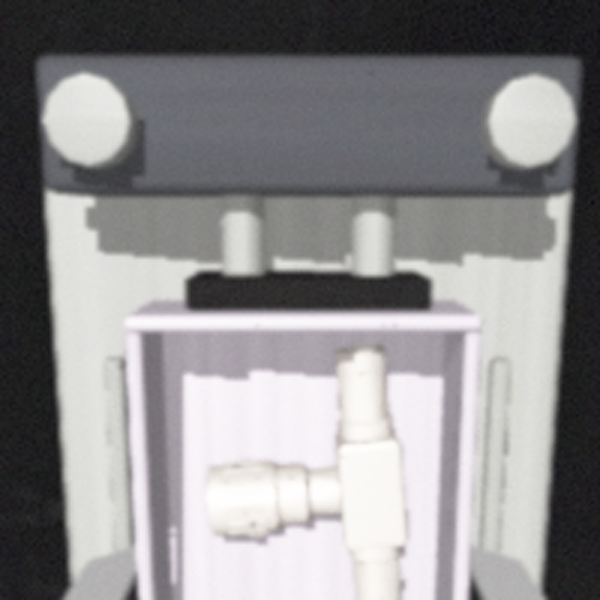

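The tray front meets the black pad at row ≈305; the force has plateaued at about 6 N (2 N friction + 4 N pad), so the pad is moving, about 1.5 mm in so far.

```bash
python3 drive.py '[[0.001,0,0,0],[0.002,0,0,0],[0.003,0,0,0],[0.003,0,0,0]]' | grep -E 'pos|wrist'; python3 drive.py '[[0.001,0,0,0],[0.002,0,0,0],[0.0026,0,0,0],[0.0026,0,0,0],[0.0026,0,0,0]]' | grep -E 'time|pos|wrist'
```

```text
tool_pos: [0.4873, -0.1895, 0.0518]
wrist_force: [0.9, -5.5, 2.3]
time: 18.3
tool_pos: [0.4872, -0.1869, 0.0519]
wrist_force: [0.4, -5.8, 2.2]
```

```bash
python3 drive.py '[[0,0,0,0],[0,0,0,0],[0,0,0,0],[0,0,0,0],[0,0,-0.005,0],[0,0,-0.02,0],[0,0,-0.04,0],[0,0,-0.07,0],[0,0,-0.1,0],[0,0,-0.12,0]]' 0.078
python3 - <<'E'
from h import *
from plant import r, cams
c=cams.read_camera("wrist");t=cams.read_camera("scene")
np.savez("end.npz",**c)
b=cv2.resize(t["image"][150:330,110:430],(512,288),interpolation=2)[:216];cv2.imwrite("pics/end.png",np.vstack([c["image"],b]))
d=dict(np.load("seat4.npz"))
print("seat4 gap block-pad at block/pad top z .066:",[(ray(d,160+308/3,40+v/3,.066)).round(4).tolist() for v in(272,305)])
E
```

```text
time: 19.3
tool_pos: [0.4877, -0.1864, 0.1751]
tcp_rot: [[-0.095, 0.995, 0.002], [0.995, 0.095, -0.001], [-0.001, 0.002, -1.0]]
wrist_force: [-0.1, -0.2, 0.4]
gripper_width: 0.0782
gripper_force: 0.0
seat4 gap block-pad at block/pad top z .066: [[0.4815, -0.1265, 0.066], [0.482, -0.1322, 0.066]]
```

View pics/end.png

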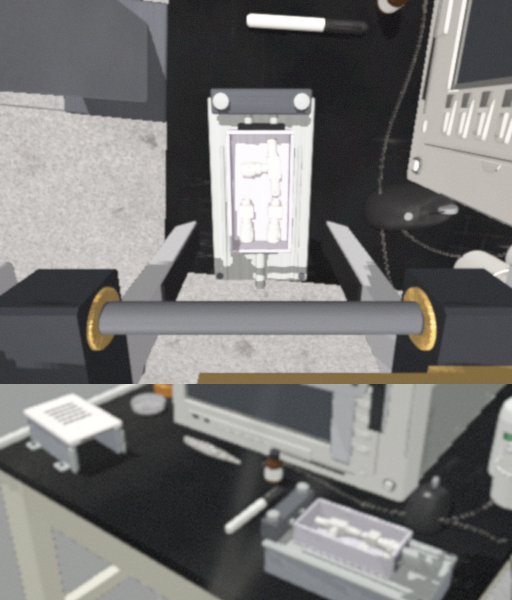

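The tray lies flat between the kerbs with its parts inside, touching the pad (row ≈127); the bench items are undisturbed. I'll check the pad travel by its rear top edge, before and after.

```bash
python3 - <<'E'
from h import *
u=np.array([-.0949,.9955]);o=np.array([.4905,-.2177])
for f,c0,rows in(("seat2",258,(70,100)),("seat3",262,(55,90)),("seat4",262,(115,150)),("end",262,(110,135))):
    c=dict(np.load(f+".npz"));p=c["image"][rows[0]:rows[1],c0-4:c0+5].min(2).mean(1)
    d=np.nonzero(p<90)[0]+rows[0]; v=d.min()-.5
    print(f,v,d.max(),p.round().astype(int).tolist(),((ray(c,c0,v,.066)[:2]-o)@u).round(4))
E
```

```text
seat2 82.5 91 [138, 138, 138, 137, 137, 137, 138, 142, 164, 202, 207, 163, 91, 48, 44, 46, 47, 46, 44, 38, 39, 70, 112, 132, 137, 137, 137, 136, 136, 137] 0.088
seat3 64.5 79 [135, 134, 134, 134, 134, 134, 141, 167, 184, 137, 70, 48, 46, 46, 46, 46, 45, 45, 45, 43, 40, 34, 28, 29, 55, 95, 126, 133, 134, 134, 134, 134, 134, 134, 134] 0.0885
seat4 130.5 142 [131, 132, 132, 132, 133, 132, 131, 132, 131, 133, 136, 158, 192, 207, 185, 117, 53, 37, 42, 46, 45, 45, 45, 46, 45, 46, 46, 60, 112, 175, 224, 244, 247, 239, 217] 0.0918
end 122.5 128 [118, 117, 111, 107, 126, 148, 155, 155, 156, 155, 154, 153, 133, 88, 57, 53, 54, 54, 60, 101, 191, 248, 252, 241, 200] 0.0974
```

```bash
python3 -c "
from plant import r, cams
print(r.finish_job())"
```

```text
the job is handed in; nothing more can be done
None
```

The job is handed in at about 19 s: the tray lies flat between the kerbs with its handle to the right and all three parts inside; the stop pad is pushed in about 7 mm by touch (about 9 mm by camera), and the other bench items look undisturbed in the pictures.

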